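# Eject a terminal strip from its test nest

### The job

The grey terminal strip sits sunk in the pocket of the metal test nest. Press the near end of the nest's ejector lever down until it bears on the rubber buffer under it, lean on it there with a steady force of about 12 N for a good second, never more than 18 N, so that the far end tips up and raises the strip. Then lift the strip out and set it down gently, without dropping it, standing upright on the cardboard sheet; leave the lever down and do not shift the relay lying there or the contactor.

Things in the scene. Friction and masses are not known exactly. Their poses are not given: they have to be found in the camera images.
- nest: Test nest fixed to the bench: grey base plate 198 x 70 x 10 mm, at its far end an aluminium block 72 x 62 mm whose top (rim) is 68 mm above the bench. Origin on the bench below the pocket's centre; x points along the lever away from its pad, z up. The pocket is 47 x 37 mm, open at the top only; its floor is 30 mm above the bench, its walls 12.5 mm thick.
- eject_lever (a joint): Angle of the nest's ejector lever, rad: 0 at rest (pad up), growing as the pad goes down. The hinge is stiff: about 5 N on the pad moves it, and it stays where it is left. It meets a rubber buffer (7 N per mm) at 0.20 to 0.39 rad; the buffer's height differs each time and is not measured, so feel for it. A press of 9.5 to 14.5 N there, steady for 0.8 s, is right; over 18 N damages it.
- lever_pivot (a point): Pivot of the lever, 62 mm in front of the pocket's centre, 35.5 mm above the bench; its axis is the nest's y axis. The pad is 66 mm in front of it, the tongue under the strip 62 mm behind it, so the strip rises about as far as the pad sinks: 11 to 26 mm when leaning on the buffer. Let go, the lever springs back by at most 2 mm.
- lever_pad (a point): Centre of the top face of the lever's black ribbed pad, 30 x 30 mm, which is pressed straight down; about 54 mm above the bench at rest, 126 mm in front of the pocket's centre. It moves with the lever.
- strip_center (a point): Centre of the terminal strip: five ganged grey blocks, 44 x 34 x 36 mm (its x, y, z; z up), 30 to 70 g. At first it stands in the pocket, axes along the nest's, top 2 mm below the rim, where it cannot be gripped. Raised, it stands 9 to 24 mm proud of the rim, leaning up to 0.2 rad along x, and is gripped across its 34 mm (y) with the fingertips just above the rim.
- card: Cardboard sheet fixed on the bench, 150 x 200 mm (its x, y), top 4 mm above the bench. Origin at the centre of its underside. A relay lies on its +y end (its centre 60 to 75 mm from the card's centre); the rest is free.
- relay: Plug-in relay, 49 x 28 x 22 mm (x, y, z), lying loose on the card; origin at the centre of its underside. Must not be shifted.
- contactor: Dark contactor, 70 x 50 x 48 mm, loose on the bench between nest and card; origin at the centre of its underside. Must not be shifted.
Mind the look-alikes: they are no part of the job. Of the things like the part that bears strip_center, leave any that is purple; of the rest the smaller one is meant.

How it is judged (in metres and radians):
On the way, in this order (a step that is already met when the one before it is completed fails the run):
1. the lever's pad is held down on the buffer with 9.5 to 14.5 N, the lever at rest (contact force between eject_lever and the fingers between 9.5 and 14.5 N and value of joint eject_lever above 0.19 rad and velocity of joint eject_lever between -0.05 and 0.05 rad/s), for 0.8 s.
2. the strip is lifted clear of the pocket (z of strip_center in the frame of nest above 0.09 m), for 0.1 s.
3. the strip is brought down onto the card while still in the fingers (set down, not dropped) (x of strip_center in the frame of card between -0.055 and 0.055 m and y of strip_center in the frame of card between -0.085 and 0.085 m and height (world z) of strip_center below 0.032 m and angle between strip_center's own z axis and vertical below 0.35 rad and contact force between strip and card above 0.2 N and contact force between strip and the fingers above 0.3 N), for 0.05 s.
At the end, for the whole second after the job is handed in: The strip stands upright (within 0.1 rad) and at rest on the card, its centre within 55 mm (card x) and 85 mm (card y) of the card's centre; the lever is still down (over 0.17 rad); relay and contactor are within 15 mm of where they were (x of strip_center in the frame of card between -0.055 and 0.055 m and y of strip_center in the frame of card between -0.085 and 0.085 m and height (world z) of strip_center below 0.028 m and angle between strip_center's own z axis and vertical below 0.1 rad and linear speed of strip below 0.02 m/s and angular speed of strip below 0.2 rad/s and value of joint eject_lever above 0.17 rad and distance of each of relay, contactor from where it was at the start of the episode below 0.015 m); the robot touches nothing.
It fails at once if the lever is pressed with more than 18 N (contact force between eject_lever and the fingers above 18 N or contact force between eject_lever and the arm above 18 N).
It fails at once if the relay or the contactor is shifted by more than 15 mm (distance of any of relay, contactor from where it was at the start of the episode above 0.015 m).
It also fails if it takes over 72 s, if anything falls off the work surface, if the arm or the gripper's body presses on something with over 40 N, if the wrist force passes 120 N, or if a joint passes its speed limit or range.

### The arm

A 6-joint arm with a two-finger parallel gripper is mounted at the origin on a cart in front of the work surface, level with it; the furniture and walls round the work are solid. World frame = base frame: x ahead of the robot, y to its left, z up, the work surface at z = 0. Lengths are in m, angles in degrees, forces in N, time in s.
With the tool pointing down it reaches from about 0.4 to 0.825 m from the base axis. Payload 7 kg.
Tool frame: the origin (TCP) lies at the centre of the arm's flange, where the gripper is bolted on; the fingertips stand 178 mm ahead of it and the grasp point (between the pads) lies 159 mm ahead of it (r.finger_overhang is the distance from the TCP to the fingertips, in m); z points along the fingers, y is the direction in which the jaws open and shut (so a half turn about z gives the same grasp; the last joint's range is limited). The gripper opens to 88 mm and grips with 3 to 60 N. Pads are 19 mm wide; open, the fingers measure 130 mm over their backs; the gripper's body (78 mm by 193 mm) begins 47 mm behind the grasp point.
Start: joints at [-59.525, 20.546, 0.682, 0, -70.136, -16.507], TCP at [0.163, -0.655, 0.405] pointing down, gripper open.
Joint ranges: [-176.03, 176.03], [-82.01, 121.73], [-58.28, 71.71], [-173.87, 95.51], [-174.79, -0.11], [-173.66, 173.66]. Speed limits (degrees/s): [136.94, 136.94, 172.46, 180, 180, 180].

### API

Orientations are given as [roll, pitch, yaw] about the fixed x, y, z axes, in that order (R = Rz(yaw) Ry(pitch) Rx(roll)).
In Python, from plant import r gives the robot as it stands.
- The arm moves only by the tool send_rows, never from a script. Its arguments are lists of equal length, an entry for each row: "xyz": the shift along the tool's x, y, z in units of 50 mm (1.0 is 50 mm), a list of three; "angular": the turn, a rotation vector about the tool's x, y, z in units of 6 degrees (1.0 is 6 degrees), a list of three; "grip": the finger opening in mm, from 0 to 87.6. In form: {"xyz": [[x, y, z], ...], "angular": [[wx, wy, wz], ...], "grip": [grip, ...]}. A call has 1 to 8 rows; each row shifts and turns the commanded pose from where the row before left it, along the tool's axes as they then stand; what a row does not reach is not made up. A row lasts 1/10 s, in which the tool goes at most 50 mm and 8.59 degrees, less where a joint would pass 70% of its speed; a pose out of reach is approached as far as the arm can. A call is refused whole if a number of a shift passes 1 or a number of a turn 1, either way. A call with a gripper value outside its range is refused whole. The fingers move at their own pace and stop on an object; "grip_force" is the grip in N (left out, the last holds). Time passes only in rows, so rows that do not move let the fingers close. It gives the time, the measured TCP pose, the force and the opening at its end, in the units of the state.
- r.get_state(): the state, without advancing time (a new reading comes with each control period).
- r.capture(name): name is "side" or "top" or "wrist"; returns a dict with "img" (480x640x3 uint8, red, green, blue), "camera_matrix" (3x3 intrinsics, pixels), "D" ([k1, k2, p1, p2, k3] as OpenCV has them; the pictures are not rectified), "pose" (4x4, takes a point from camera to world coordinates). Camera axes: x right, y down, z forward; pixel columns grow to the right and rows downward; lengths in m; the calibration is good to about 2 mm. A picture is of the moment at which its call begins. There is no depth.
- r.close_job(): hands the job in, once; it reports no verdict.
Trained networks look in the newest picture that a camera, given by its name, has taken for a name from the list of things; names that differ only in an ending like _2 or _b are one class to them, and where a whole thing is asked for, a point or a joint stands for the part that bears it (a point fixed in the world has none). Each returns a list of dicts, best first, with "conf" (0 to 1); they miss things now and then, are a little off and sometimes report something else, mostly with a low value. They report only what shows in the picture. A call takes as long as a camera call. They do not tell look-alikes from the thing itself.
- r.find_in(thing, camera): "at" ([x, y, z] in m, in world coordinates, good to about 4 mm: the middle of the surface that is visible of it).
- r.mark_of(thing, camera): "at" ([x, y, z] in m, in world coordinates, good to about 4 mm: a listed point, or the origin of a listed thing).
The state is a dict: "time_s": time; "joints": joint angles; "qd": joint speeds; "joint_torque": joint torques, N m; "tcp_pos": TCP position; "eef_rot": TCP orientation; "contact_force": force on the tool from outside, world axes, zero at the start; "moment": the same for the moment, N m; "gripper_width": finger opening in m.
Only numpy, scipy, OpenCV 4.12 (cv2) and the standard library are available. Lean on these libraries where they do the work, as an engineer would, in place of code of your own. Each camera call takes 0.05 s, during which the arm holds its last target. There are 200 camera calls.

## Working session

There is one attempt and no reset: what is moved stays moved. The work goes in short steps, Python scripts to look and compute and a tool call to move; the robot and the scene stay as the last step left them, time stands still between calls to the robot, and variables do not carry over. Pictures are saved under pics/ and viewed, about 8 in all and at most 12, crops included, and the job is handed in when it is done.

Besides the shell and the picture viewer there is one more tool, called as name(argument=value, ...), one argument or row to a line, values as JSON. send_rows: Moves the arm, as the interface text tells. Its arguments: {"type":"object","properties":{"xyz":{"type":"array","items":{"type":"array","items":{"type":"number"}}},"angular":{"type":"array","items":{"type":"array","items":{"type":"number"}}},"grip":{"type":"array","items":{"type":"number"}},"grip_force":{"type":"number"}},"required":["xyz","angular","grip"]}

```bash
mkdir -p pics; ls; python3 - <<'E'
from plant import r
import cv2
for c in ("side","top"):
    d=r.capture(c); cv2.imwrite(f"pics/{c}0.png",d["img"][:,:,::-1])
    for n in ("nest","lever_pad","lever_pivot","strip_center","card","relay","contactor"):
        print(c,n,[( [round(float(v),3) for v in a["at"]],round(a["conf"],2)) for a in r.mark_of(n,c)])
s=r.get_state(); print(s)
E
```

```text
pics
side nest [([0.628, 0.257, 0.005], 0.84)]
side lever_pad [([0.504, 0.259, 0.05], 0.68)]
side lever_pivot [([0.566, 0.257, 0.033], 0.86)]
side strip_center [([0.675, 0.125, 0.023], 0.69), ([0.603, -0.194, -0.004], 0.61), ([0.629, 0.258, 0.049], 0.59), ([0.683, 0.356, 0.02], 0.49)]
side card [([0.601, -0.195, -0.002], 0.97)]
side relay [([0.634, -0.128, 0.005], 0.8)]
side contactor [([0.586, -0.004, 0.002], 0.76)]
top nest [([0.628, 0.259, -0.0], 0.85)]
top lever_pad [([0.499, 0.263, 0.051], 0.9)]
top lever_pivot [([0.568, 0.263, 0.032], 0.68)]
top strip_center [([0.627, 0.258, 0.049], 0.71), ([0.671, 0.128, 0.028], 0.59)]
top card [([0.598, -0.193, 0.0], 0.67), ([0.567, 0.262, 0.035], 0.41)]
top relay [([0.63, -0.126, 0.003], 0.69)]
top contactor [([0.579, 0.002, 0.001], 0.64)]
{'time_s': 0.8, 'joints': array([-5.95240197e+01,  2.05434342e+01,  6.82332723e-01,  1.70228617e-04,
       -7.01390954e+01, -1.65078662e+01]), 'qd': array([ 0.06178187,  0.04142175, -0.02179315,  0.04896962, -0.04033096,
        0.00528004]), 'joint_torque': array([ 3.13647597e-04, -5.82289660e+01,  2.93285072e+01,  7.00194284e+00,
        1.27008700e-02, -2.03435178e-05]), 'tcp_pos': array([ 0.16291081, -0.65500573,  0.40469767]), 'eef_rot': array([ 1.79999857e+02, -2.09429335e-04, -1.66031828e+02]), 'contact_force': array([ 0.69695468, -0.36639768,  0.49769082]), 'moment': array([ 0.02412141,  0.01750166, -0.007689  ]), 'gripper_width': 0.08792090714238153}
```

View pics.

View pics/top0.png

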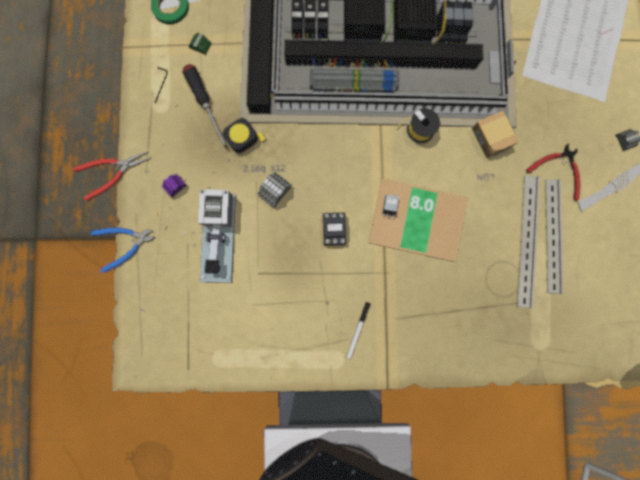

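View pics/side0.png

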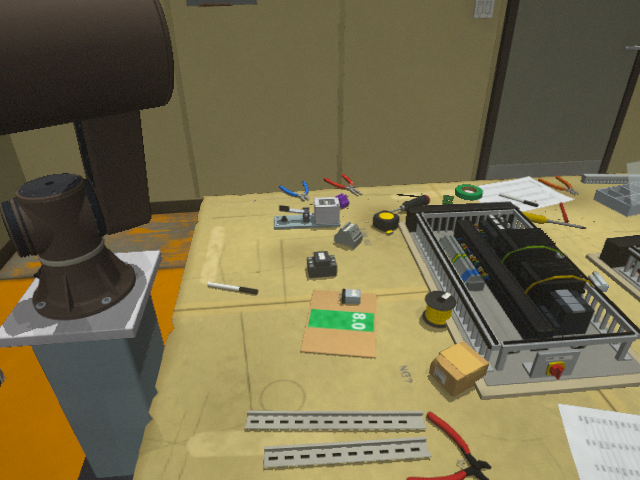

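send_rows(
  xyz=[
    [0,0,0],
    [0,0,0],
    [0,0,0],
    [-0.6,0.6,0],
    [-0.9,0.9,0],
    [-0.9,0.9,0],
    [-0.9,0.9,0],
    [-0.9,0.9,0],
  ],
  angular=[
    [0,0,0.78],
    [0,0,0.78],
    [0,0,0.77],
    [0,0,0],
    [0,0,0],
    [0,0,0],
    [0,0,0],
    [0,0,0],
  ],
  grip=[87,87,87,87,87,87,87,87],
)

```text
time_s: 1.6
tcp_pos: [0.3354, -0.4821, 0.4049]
eef_rot: [-180.0, 0.0, 180.0]
contact_force: [1.1, -0.5, 0.2]
gripper_width: 0.0868
```

send_rows(
  xyz=[
    [-0.9,0.9,0],
    [-0.9,0.9,0],
    [-0.6,0.8,0],
    [0,0.8,0],
    [0,0,0],
    [0,0,0],
  ],
  angular=[
    [0,0,0],
    [0,0,0],
    [0,0,0],
    [0,0,0],
    [0,0,0],
    [0,0,0],
  ],
  grip=[87,87,87,87,87,87],
)

```text
time_s: 2.2
tcp_pos: [0.4354, -0.3321, 0.4052]
eef_rot: [-180.0, 0.0, -179.9]
contact_force: [-0.2, -0.4, -0.2]
gripper_width: 0.0873
```

send_rows(
  xyz=[
    [-0.6,0.7,0],
    [-0.6,0.7,0],
    [-0.6,0.7,0],
    [-0.3,0.4,0],
    [0,0,0],
    [0,0,0],
  ],
  angular=[
    [0,0,0],
    [0,0,0],
    [0,0,0],
    [0,0,0],
    [0,0,0],
    [0,0,0],
  ],
  grip=[87,87,87,87,87,87],
)

```text
time_s: 2.8
tcp_pos: [0.5404, -0.2086, 0.4043]
eef_rot: [-180.0, -0.0, 180.0]
contact_force: [-0.5, 0.1, -0.2]
gripper_width: 0.0872
```

```bash
cat > h.py <<'E'
from plant import r
import cv2, numpy as np
def look(name,cam="wrist",things=()):
    d=r.capture(cam); cv2.imwrite(f"pics/{name}.png",d["img"][:,:,::-1])
    np.savez(f"pics/{name}.npz",K=d["camera_matrix"],D=d["D"],P=d["pose"])
    for n in things:
        print(n,[([round(float(v),4) for v in a["at"]],round(a["conf"],2)) for a in r.mark_of(n,cam)])
def ray(name,uv,z):
    d=np.load(f"pics/{name}.npz"); uv=np.array(uv,float).reshape(-1,1,2)
    n=cv2.undistortPoints(uv,d["K"],np.array(d["D"])).reshape(-1,2)
    P=d["P"]; v=np.c_[n,np.ones(len(n))]@P[:3,:3].T; t=(z-P[2,3])/v[:,2]
    return (P[:3,3]+v*t[:,None])
E
python3 - <<'E'
from h import *
look("w1","wrist",("card","relay","contactor"))
print(r.get_state()["tcp_pos"],np.load("pics/w1.npz")["P"].round(3))
E
```

```text
card [([0.6014, -0.192, 0.0011], 0.73)]
relay [([0.6323, -0.1231, 0.0064], 0.84)]
contactor [([0.5794, -0.0016, -0.0007], 0.87)]
[ 0.53956067 -0.20912452  0.4047175 ] [[-0.     0.963  0.269  0.467]
 [ 1.     0.     0.    -0.208]
 [ 0.     0.269 -0.963  0.385]
 [ 0.     0.     0.     1.   ]]
```

View pics/w1.png

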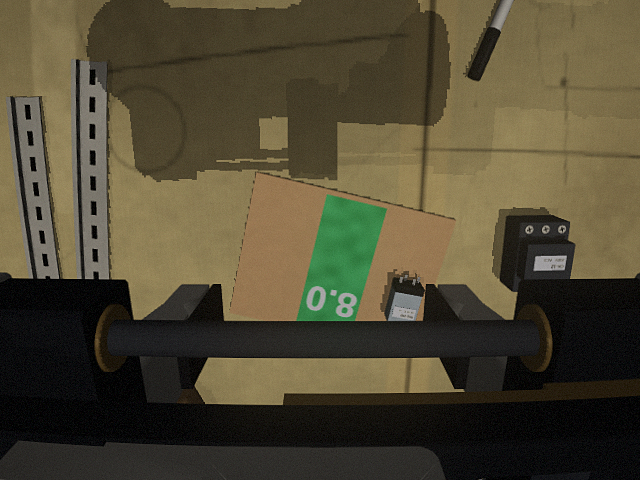

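send_rows(
  xyz=[
    [-0.1,0.95,0],
    [-0.1,0.95,0],
    [-0.1,0.95,0],
    [-0.1,0.95,0],
    [-0.1,0.95,0],
    [-0.1,0.95,0],
    [-0.1,0.95,0],
    [-0.1,0.95,0],
  ],
  angular=[
    [0,0,0],
    [0,0,0],
    [0,0,0],
    [0,0,0],
    [0,0,0],
    [0,0,0],
    [0,0,0],
    [0,0,0],
  ],
  grip=[87,87,87,87,87,87,87,87],
)

```text
time_s: 3.8
tcp_pos: [0.5802, 0.1729, 0.4052]
eef_rot: [180.0, 0.0, 179.9]
contact_force: [1.2, -0.4, 0.5]
gripper_width: 0.0867
```

send_rows(
  xyz=[
    [-0.1,0.9,0],
    [-0.1,0.9,0],
    [0,0,0],
    [0,0,0],
  ],
  angular=[
    [0,0,0],
    [0,0,0],
    [0,0,0],
    [0,0,0],
  ],
  grip=[87,87,87,87],
)

```text
time_s: 4.2
tcp_pos: [0.5903, 0.2622, 0.4042]
eef_rot: [-180.0, -0.0, -180.0]
contact_force: [0.4, 0.1, 0.2]
gripper_width: 0.087
```

```bash
python3 - <<'E'
from h import *
look("w2","wrist",("nest","lever_pad","lever_pivot","strip_center"))
print(r.get_state()["tcp_pos"])
print(ray("w1",[(257,172),(455,219),(230,318)],0.004).round(4))
E
```

```text
nest [([0.6264, 0.2589, 0.0032], 0.77), ([0.5801, 0.0007, -0.0019], 0.18)]
lever_pad [([0.5037, 0.2611, 0.0521], 0.84)]
lever_pivot [([0.5679, 0.2605, 0.0369], 0.65)]
strip_center [([0.6762, 0.1315, 0.0279], 0.69), ([0.6841, 0.358, 0.0192], 0.67), ([0.6292, 0.2565, 0.0496], 0.64)]
[0.59034043 0.26055316 0.40510784]
[[ 0.5047 -0.2708  0.004 ]
 [ 0.5501 -0.0785  0.004 ]
 [ 0.6568 -0.3062  0.004 ]]
```

View pics/w2.png

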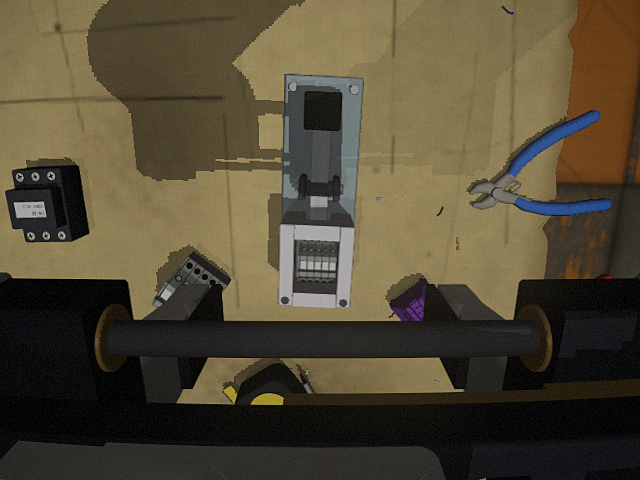

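```bash
python3 - <<'E'
from h import *
def yaw(p): 
    c,s=0,0
    return
for n,uv,z in (("plate",[(285,74),(363,80)],.01),("rim",[(281,225),(355,227),(351,307),(279,305)],.068),("pad",[(306,92),(342,93),(340,131),(303,129)],.054)):
    p=ray("w2",uv,z)[:,:2]; print(n,p.round(4).tolist(),p.mean(0).round(4))
    e=p[1]-p[0]; print(np.degrees(np.arctan2(-e[0],e[1])))
    if len(p)>2: 
        e=(p[2]+p[3]-p[0]-p[1]); print(np.degrees(np.arctan2(e[1],e[0])))
E
```

```text
plate [[0.4677, 0.2287], [0.4727, 0.2977]] [0.4702 0.2632]
-4.131258736906763
rim [[0.5913, 0.2282], [0.5929, 0.2885], [0.6639, 0.2867], [0.6622, 0.2245]] [0.6276 0.257 ]
-1.5197433207084532
-2.2213917589909618
pad [[0.4871, 0.2489], [0.4878, 0.2772], [0.517, 0.276], [0.5155, 0.2463]] [0.5018 0.2621]
-1.452352321721898
-3.8715963098004997
```

send_rows(
  xyz=[
    [0.5,0,0.3],
    [0.5,0,0.5],
    [0.5,0,0.5],
    [0.26,0.03,0.5],
    [0,0,0.5],
    [0,0,0.5],
    [0,0,0],
    [0,0,0],
  ],
  angular=[
    [0,0,0.38],
    [0,0,0],
    [0,0,0],
    [0,0,0],
    [0,0,0],
    [0,0,0],
    [0,0,0],
    [0,0,0],
  ],
  grip=[0,0,0,0,0,0,0,0],
)

```text
time_s: 5.25
tcp_pos: [0.5027, 0.2656, 0.2653]
eef_rot: [-180.0, 0.0, 177.7]
contact_force: [0.8, 1.0, 0.5]
gripper_width: 0.0288
```

send_rows(
  xyz=[
    [0,0,0],
    [0,0,0],
  ],
  angular=[
    [0,0,0],
    [0,0,0],
  ],
  grip=[0,0],
)

```text
time_s: 5.45
tcp_pos: [0.5028, 0.2662, 0.2661]
eef_rot: [179.9, 0.1, 177.7]
contact_force: [0.2, -0.3, -0.3]
gripper_width: 0.0125
```

```bash
python3 - <<'E'
from h import *
look("w3","wrist",("lever_pad",))
for i in range(4): print(r.get_state()["contact_force"].round(2)); r.capture("side")
print(r.get_state())
E
```

```text
lever_pad [([0.5011, 0.2617, 0.0498], 0.74)]
[-0.58 -0.05 -0.68]
[0.27 0.37 0.06]
[0.13 0.46 0.88]
[0.57 0.19 0.18]
{'time_s': 5.75, 'joints': array([ 4.76270650e+01,  1.80736072e+01, -2.32013113e+01,  6.78284857e-05,
       -4.86976461e+01, -1.39917920e+02]), 'qd': array([ 0.03032739,  0.19653569, -0.16327378, -0.10465936, -0.00883628,
       -0.05477191]), 'joint_torque': array([-2.18742318e-02, -4.90249014e+01,  2.34021091e+01,  5.51306471e+00,
       -8.05691304e-02,  1.06546213e-04]), 'tcp_pos': array([0.50236676, 0.26609435, 0.26495121]), 'eef_rot': array([1.79979041e+02, 1.77042627e-02, 1.77709187e+02]), 'contact_force': array([0.21859385, 1.09468581, 0.37613356]), 'moment': array([-0.00942635, -0.04614596,  0.01159386]), 'gripper_width': 0.00017628194501387442}
```

View pics/w3.png

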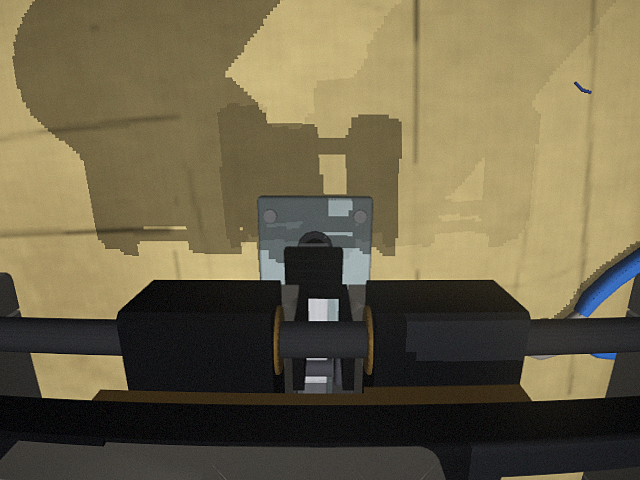

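send_rows(
  xyz=[
    [0,-0.08,0.2],
    [0,0,0.2],
    [0,0,0.1],
    [0,0,0.04],
    [0,0,0.02],
    [0,0,0],
    [0,0,0],
  ],
  angular=[
    [0,0,0],
    [0,0,0],
    [0,0,0],
    [0,0,0],
    [0,0,0],
    [0,0,0],
    [0,0,0],
  ],
  grip=[0,0,0,0,0,0,0],
)

```text
time_s: 6.45
tcp_pos: [0.5023, 0.2622, 0.2369]
eef_rot: [180.0, 0.0, 177.7]
contact_force: [0.4, -0.7, 0.0]
gripper_width: 0.0005
```

send_rows(
  xyz=[
    [0,0,0.02],
    [0,0,0.02],
    [0,0,0.02],
    [0,0,0.02],
    [0,0,0],
  ],
  angular=[
    [0,0,0],
    [0,0,0],
    [0,0,0],
    [0,0,0],
    [0,0,0],
  ],
  grip=[0,0,0,0,0],
)

```text
time_s: 6.95
tcp_pos: [0.5022, 0.2621, 0.2329]
eef_rot: [180.0, 0.0, 177.7]
contact_force: [-0.7, -0.7, 3.1]
gripper_width: 0.0002
```

send_rows(
  xyz=[
    [0,0,0.02],
    [0,0,0.02],
    [0,0,0.02],
    [0,0,0],
  ],
  angular=[
    [0,0,0],
    [0,0,0],
    [0,0,0],
    [0,0,0],
  ],
  grip=[0,0,0,0],
)

```text
time_s: 7.35
tcp_pos: [0.5019, 0.2621, 0.2298]
eef_rot: [-180.0, -0.0, 177.7]
contact_force: [-3.5, 0.8, 3.9]
gripper_width: 0.0002
```

send_rows(
  xyz=[
    [0.006,0,0.02],
    [0.006,0,0.02],
    [0.006,0,0.02],
    [0.005,0,0.02],
    [0.005,0,0.02],
    [0,0,0],
  ],
  angular=[
    [0,0,0],
    [0,0,0],
    [0,0,0],
    [0,0,0],
    [0,0,0],
    [0,0,0],
  ],
  grip=[0,0,0,0,0,0],
)

```text
time_s: 7.95
tcp_pos: [0.5007, 0.2621, 0.2248]
eef_rot: [180.0, 0.0, 177.7]
contact_force: [-1.5, 0.3, 4.6]
gripper_width: 0.0004
```

send_rows(
  xyz=[
    [0.004,0,0.02],
    [0.004,0,0.02],
    [0,0,0],
  ],
  angular=[
    [0,0,0],
    [0,0,0],
    [0,0,0],
  ],
  grip=[0,0,0],
)

```text
time_s: 8.25
tcp_pos: [0.5004, 0.2622, 0.2228]
eef_rot: [180.0, 0.0, 177.7]
contact_force: [-0.9, 0.0, 3.4]
gripper_width: 0.0005
```

send_rows(
  xyz=[
    [0.004,0,0.02],
    [0,0,0],
  ],
  angular=[
    [0,0,0],
    [0,0,0],
  ],
  grip=[0,0],
)

```text
time_s: 8.45
tcp_pos: [0.5003, 0.2622, 0.2218]
eef_rot: [180.0, 0.0, 177.7]
contact_force: [-1.3, -0.3, 4.3]
gripper_width: 0.0004
```

send_rows(
  xyz=[
    [0.002,0,0.016],
    [0,0,0],
  ],
  angular=[
    [0,0,0],
    [0,0,0],
  ],
  grip=[0,0],
)

```text
time_s: 8.65
tcp_pos: [0.5002, 0.2622, 0.221]
eef_rot: [180.0, 0.0, 177.7]
contact_force: [-1.6, -0.5, 4.4]
gripper_width: 0.0006
```

send_rows(
  xyz=[
    [0.002,0,0.016],
    [0,0,0],
  ],
  angular=[
    [0,0,0],
    [0,0,0],
  ],
  grip=[0,0],
)

```text
time_s: 8.85
tcp_pos: [0.5001, 0.2622, 0.2202]
eef_rot: [180.0, 0.0, 177.7]
contact_force: [-1.7, -1.2, 5.1]
gripper_width: 0.0008
```

send_rows(
  xyz=[
    [0.002,0,0.016],
    [0,0,0],
  ],
  angular=[
    [0,0,0],
    [0,0,0],
  ],
  grip=[0,0],
)

```text
time_s: 9.05
tcp_pos: [0.5, 0.2622, 0.2194]
eef_rot: [180.0, 0.0, 177.7]
contact_force: [-1.4, -0.7, 5.2]
gripper_width: 0.0005
```

send_rows(
  xyz=[
    [0.002,0,0.016],
    [0,0,0],
  ],
  angular=[
    [0,0,0],
    [0,0,0],
  ],
  grip=[0,0],
)

```text
time_s: 9.25
tcp_pos: [0.4999, 0.2622, 0.2187]
eef_rot: [180.0, 0.0, 177.7]
contact_force: [-1.0, -1.6, 5.4]
gripper_width: 0.0007
```

send_rows(
  xyz=[
    [0.001,0,0.016],
    [0,0,0],
  ],
  angular=[
    [0,0,0],
    [0,0,0],
  ],
  grip=[0,0],
)

```text
time_s: 9.45
tcp_pos: [0.4999, 0.2622, 0.2179]
eef_rot: [180.0, 0.0, 177.7]
contact_force: [-1.2, -0.8, 5.1]
gripper_width: 0.0006
```

send_rows(
  xyz=[
    [0.001,0,0.016],
    [0,0,0],
  ],
  angular=[
    [0,0,0],
    [0,0,0],
  ],
  grip=[0,0],
)

```text
time_s: 9.65
tcp_pos: [0.4998, 0.2622, 0.2171]
eef_rot: [180.0, 0.0, 177.7]
contact_force: [-0.8, 0.6, 5.3]
gripper_width: 0.0001
```

send_rows(
  xyz=[
    [0,0,0.016],
    [0,0,0],
  ],
  angular=[
    [0,0,0],
    [0,0,0],
  ],
  grip=[0,0],
)

```text
time_s: 9.85
tcp_pos: [0.4998, 0.2622, 0.2163]
eef_rot: [180.0, 0.0, 177.7]
contact_force: [-1.3, -0.4, 5.1]
gripper_width: 0.0003
```

send_rows(
  xyz=[
    [0,0,0.016],
    [0,0,0],
  ],
  angular=[
    [0,0,0],
    [0,0,0],
  ],
  grip=[0,0],
)

```text
time_s: 10.05
tcp_pos: [0.4998, 0.2622, 0.2155]
eef_rot: [180.0, 0.0, 177.7]
contact_force: [-1.5, -0.5, 6.6]
gripper_width: 0.0006
```

send_rows(
  xyz=[
    [0,0,0.01],
    [0,0,0],
  ],
  angular=[
    [0,0,0],
    [0,0,0],
  ],
  grip=[0,0],
)

```text
time_s: 10.25
tcp_pos: [0.4998, 0.2622, 0.215]
eef_rot: [180.0, 0.0, 177.7]
contact_force: [-1.3, -0.5, 6.3]
gripper_width: 0.0006
```

```bash
cat > f.py <<'E'
from h import *
F=[]
for i in range(6): r.capture("side"); F.append(r.get_state()["contact_force"])
print(np.mean(F,0).round(2),np.std(F,0).round(2),r.get_state()["tcp_pos"].round(4),r.get_state()["time_s"])
E
python3 f.py
```

```text
[-0.71 -0.21  5.91] [0.18 0.34 0.2 ] [0.4998 0.2622 0.215 ] 10.55
```

send_rows(
  xyz=[
    [0,0,0.01],
    [0,0,0],
  ],
  angular=[
    [0,0,0],
    [0,0,0],
  ],
  grip=[0,0],
)

```text
time_s: 10.75
tcp_pos: [0.4998, 0.2622, 0.2146]
eef_rot: [180.0, 0.0, 177.7]
contact_force: [-1.5, -0.5, 6.1]
gripper_width: 0.0005
```

send_rows(
  xyz=[
    [0,0,0.01],
    [0,0,0],
  ],
  angular=[
    [0,0,0],
    [0,0,0],
  ],
  grip=[0,0],
)

```text
time_s: 10.95
tcp_pos: [0.4998, 0.2622, 0.2142]
eef_rot: [180.0, 0.0, 177.7]
contact_force: [-2.6, -1.4, 7.0]
gripper_width: 0.0004
```

send_rows(
  xyz=[
    [0,0,0.01],
    [0,0,0],
  ],
  angular=[
    [0,0,0],
    [0,0,0],
  ],
  grip=[0,0],
)

```text
time_s: 11.15
tcp_pos: [0.4998, 0.2622, 0.2139]
eef_rot: [180.0, 0.0, 177.7]
contact_force: [-2.7, -0.5, 9.3]
gripper_width: 0.0005
```

send_rows(
  xyz=[
    [0,0,0.008],
    [0,0,0],
  ],
  angular=[
    [0,0,0],
    [0,0,0],
  ],
  grip=[0,0],
)

```text
time_s: 11.35
tcp_pos: [0.4998, 0.2622, 0.2137]
eef_rot: [180.0, 0.0, 177.7]
contact_force: [-3.1, -1.4, 12.0]
gripper_width: 0.0001
```

```bash
python3 f.py
```

```text
[-3.38 -1.26 11.25] [0.45 0.42 0.36] [0.4998 0.2622 0.2137] 11.65
```

send_rows(
  xyz=[
    [0,0,0],
    [0,0,0],
    [0,0,0],
    [0,0,0],
    [0,0,0],
    [0,0,0],
    [0,0,0],
    [0,0,0],
  ],
  angular=[
    [0,0,0],
    [0,0,0],
    [0,0,0],
    [0,0,0],
    [0,0,0],
    [0,0,0],
    [0,0,0],
    [0,0,0],
  ],
  grip=[0,0,0,0,0,0,0,0],
)

```text
time_s: 12.45
tcp_pos: [0.4998, 0.2622, 0.2137]
eef_rot: [180.0, 0.0, 177.7]
contact_force: [-3.5, -1.1, 11.3]
gripper_width: 0.0004
```

```bash
python3 f.py
```

```text
[-3.54 -1.16 11.24] [0.54 0.36 0.42] [0.4998 0.2622 0.2137] 12.75
```

send_rows(
  xyz=[
    [0,0,-0.1],
    [0,0,-0.3],
    [0,0,-0.8],
    [0,0,-0.9],
    [-0.5,0,-0.8],
    [-0.6,0,-0.4],
    [-0.5,0,0],
    [0,0,0],
  ],
  angular=[
    [0,0,0],
    [0,0,0],
    [0,0,0],
    [0,0,0],
    [0,0,0],
    [0,0,0],
    [0,0,0],
    [0,0,0],
  ],
  grip=[0,0,10,60,60,60,60,60],
)

```text
time_s: 13.55
tcp_pos: [0.5818, 0.2588, 0.3777]
eef_rot: [180.0, 0.0, 177.6]
contact_force: [-0.3, -0.3, -0.8]
gripper_width: 0.0428
```

send_rows(
  xyz=[
    [0,0,0],
    [0,0,0],
  ],
  angular=[
    [0,0,0],
    [0,0,0],
  ],
  grip=[60,60],
)

```text
time_s: 13.75
tcp_pos: [0.579, 0.2588, 0.3771]
eef_rot: [-180.0, -0.1, 177.7]
contact_force: [-0.3, -0.3, 0.6]
gripper_width: 0.0574
```

```bash
python3 - <<'E'
from h import *
look("s4","side",("strip_center","lever_pad"))
look("w4","wrist",("strip_center","lever_pad","nest"))
print(r.get_state()["tcp_pos"],r.get_state()["time_s"])
a=cv2.imread("pics/w4.png")[170:410,200:440]; a=cv2.resize(a,(480,480),interpolation=cv2.INTER_CUBIC)
b=cv2.imread("pics/s4.png")[180:250,255:355]; b=cv2.resize(b,(320,224),interpolation=cv2.INTER_CUBIC)
c=np.zeros((480,800,3),np.uint8); c[:,:480]=a; c[:224,480:]=b; cv2.imwrite("pics/c4.png",c)
E
```

```text
strip_center [([0.6752, 0.1276, 0.0242], 0.78), ([0.6876, 0.3546, 0.0177], 0.6), ([0.63, 0.2562, 0.0635], 0.54)]
lever_pad [([0.5035, 0.2603, 0.0328], 0.48)]
strip_center [([0.6272, 0.2581, 0.0658], 0.61)]
lever_pad [([0.5004, 0.2609, 0.0326], 0.57)]
nest [([0.6296, 0.257, 0.0035], 0.62)]
[0.57933668 0.25906185 0.3780098 ] 14.1
```

View pics/c4.png

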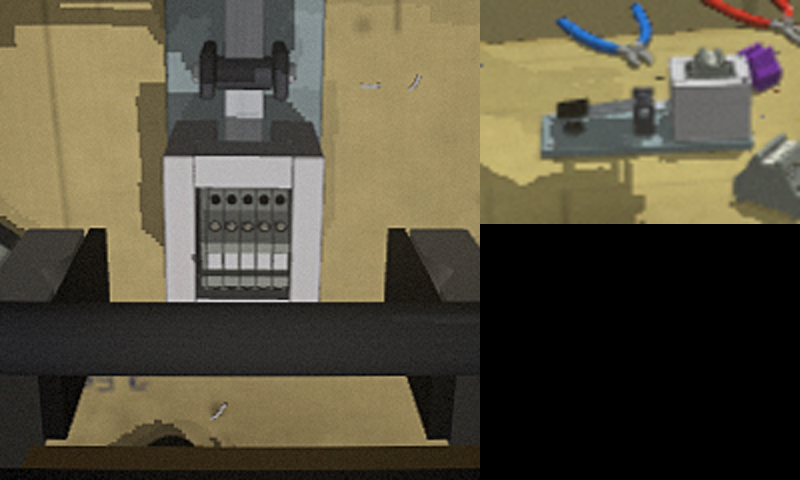

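```bash
python3 - <<'E'
from h import *
q=lambda l:[(200+x/2,170+y/2) for x,y in l]
for z in (.080,.084,.088): print(z,ray("w4",q([(202,190),(290,190),(199,290),(289,290)]),z)[:,:2].round(4).tolist())
print(ray("w4",q([(165,157),(322,157),(195,187),(292,187)]),.068)[:,:2].round(4).tolist())
E
```

```text
0.08 [[0.6006, 0.2423], [0.6018, 0.2747], [0.6409, 0.239], [0.6422, 0.2733]]
0.084 [[0.5992, 0.2426], [0.6005, 0.2745], [0.6389, 0.2393], [0.6403, 0.2732]]
0.088 [[0.5979, 0.2429], [0.5991, 0.2743], [0.637, 0.2396], [0.6383, 0.273]]
[[0.5909, 0.2281], [0.5932, 0.2876], [0.6034, 0.2388], [0.6048, 0.276]]
```

send_rows(
  xyz=[
    [-0.45,0,0.3],
    [-0.45,0,0.5],
    [0,0,0.6],
    [0,0,0.5],
    [0,0,0.3],
    [0,0,0.2],
    [0,0,0],
    [0,0,0],
  ],
  angular=[
    [0,0,0],
    [0,0,0],
    [0,0,0],
    [0,0,0],
    [0,0,0],
    [0,0,0],
    [0,0,0],
    [0,0,0],
  ],
  grip=[60,60,60,60,60,60,60,60],
)

```text
time_s: 14.9
tcp_pos: [0.6249, 0.2575, 0.2589]
eef_rot: [180.0, 0.1, 177.7]
contact_force: [-0.5, -0.0, 0.4]
gripper_width: 0.06
```

```bash
python3 - <<'E'
from h import *
look("w5","wrist",())
print(r.get_state()["tcp_pos"],r.get_state()["contact_force"])
E
```

```text
[0.62497321 0.25751084 0.25932574] [0.1322685  0.26119945 0.50668135]
```

View pics/w5.png

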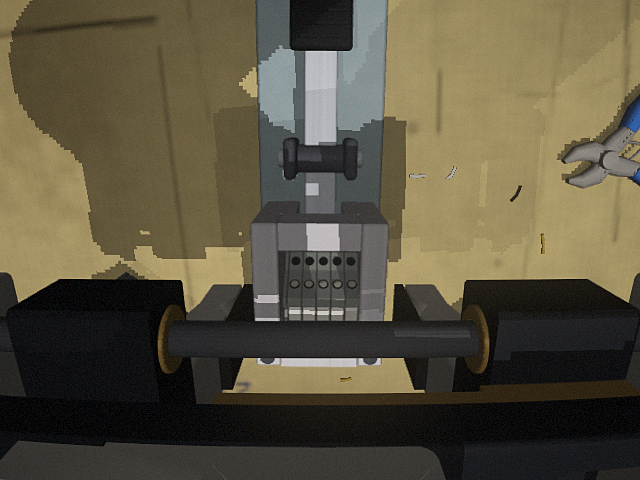

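send_rows(
  xyz=[
    [0,0,0.12],
    [0,0,0.1],
    [0,0,0],
    [0,0,0],
  ],
  angular=[
    [0,0,0],
    [0,0,0],
    [0,0,0],
    [0,0,0],
  ],
  grip=[60,60,60,60],
)

```text
time_s: 15.35
tcp_pos: [0.6245, 0.2571, 0.2468]
eef_rot: [-180.0, -0.0, 177.7]
contact_force: [-1.0, -1.2, 0.6]
gripper_width: 0.0602
```

send_rows(
  xyz=[
    [0,0,0],
    [0,0,0],
    [0,0,0],
    [0,0,0],
    [0,0,0],
    [0,0,0],
    [0,0,0],
    [0,0,0],
  ],
  angular=[
    [0,0,0],
    [0,0,0],
    [0,0,0],
    [0,0,0],
    [0,0,0],
    [0,0,0],
    [0,0,0],
    [0,0,0],
  ],
  grip=[28,28,28,28,28,28,28,28],
  grip_force=15,
)

```text
time_s: 16.15
tcp_pos: [0.6246, 0.2572, 0.2469]
eef_rot: [-180.0, 0.0, 177.7]
contact_force: [0.1, -0.1, 0.6]
gripper_width: 0.0339
```

send_rows(
  xyz=[
    [0,0,-0.05],
    [0,0,-0.1],
    [0,0,-0.15],
    [0,0,-0.2],
    [0,0,-0.2],
    [0,0,-0.2],
    [0,0,-0.2],
    [0,0,-0.2],
  ],
  angular=[
    [0,0,0],
    [0,0,0],
    [0,0,0],
    [0,0,0],
    [0,0,0],
    [0,0,0],
    [0,0,0],
    [0,0,0],
  ],
  grip=[28,28,28,28,28,28,28,28],
)

```text
time_s: 16.95
tcp_pos: [0.6246, 0.2571, 0.313]
eef_rot: [180.0, 0.0, 177.7]
contact_force: [0.4, -0.2, 0.4]
gripper_width: 0.0341
```

send_rows(
  xyz=[
    [0,0,-0.4],
    [0,0,-0.4],
    [0,0,-0.4],
    [0,0,-0.3],
    [0,0,0],
    [0,0,0],
    [0,0,0],
  ],
  angular=[
    [0,0,0],
    [0,0,0],
    [0,0,0],
    [0,0,0],
    [0,0,0],
    [0,0,0],
    [0,0,0],
  ],
  grip=[28,28,28,28,28,28,28],
)

```text
time_s: 17.65
tcp_pos: [0.6243, 0.257, 0.3859]
eef_rot: [-180.0, -0.1, 177.7]
contact_force: [-0.2, -0.4, -0.4]
gripper_width: 0.0338
```

```bash
python3 - <<'E'
from h import *
look("s6","side",("strip_center","lever_pad"))
look("w6","wrist",("strip_center","lever_pad"))
s=r.get_state();print(s["tcp_pos"],s["time_s"],s["gripper_width"])
a=cv2.imread("pics/w6.png")[200:440,160:480]; a=cv2.resize(a,(480,360),interpolation=cv2.INTER_CUBIC)
b=cv2.imread("pics/s6.png")[130:230,260:380]; b=cv2.resize(b,(720,600),interpolation=cv2.INTER_CUBIC)
cv2.imwrite("pics/c6.png",b);cv2.imwrite("pics/c6w.png",a)
E
```

```text
strip_center [([0.6747, 0.1252, 0.025], 0.9), ([0.583, -0.0044, 0.001], 0.67), ([0.6884, 0.3562, 0.0168], 0.52)]
lever_pad [([0.5013, 0.2571, 0.0322], 0.73)]
strip_center [([0.6295, 0.2576, 0.2032], 0.74), ([0.6844, 0.3576, 0.0163], 0.72), ([0.6768, 0.1286, 0.024], 0.58), ([0.5002, 0.2604, 0.0322], 0.33), ([0.6291, 0.2571, 0.0019], 0.15)]
lever_pad [([0.4997, 0.2583, 0.032], 0.75)]
[0.62456911 0.25715648 0.38637961] 17.95 0.033961550569129306
```

View pics/c6.png

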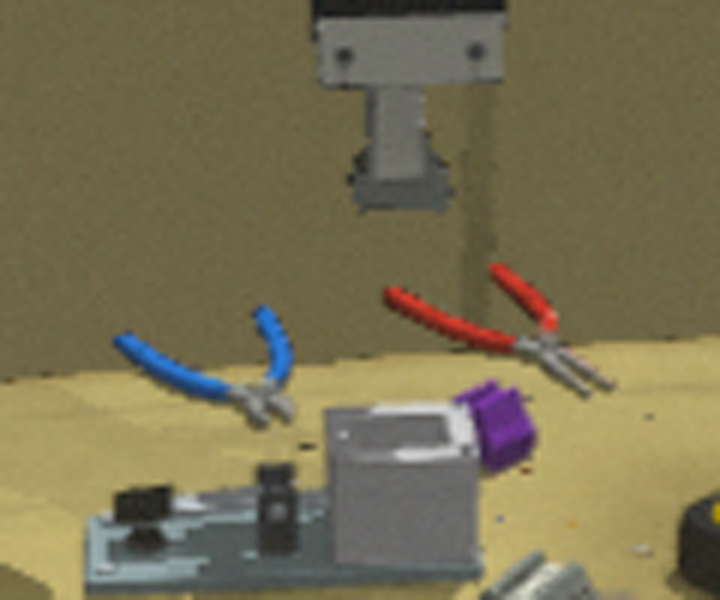

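send_rows(
  xyz=[
    [0,-0.4,0],
    [0.03,-0.8,0],
    [0.03,-0.8,0],
    [0.03,-0.8,0],
    [0.03,-0.8,0],
    [0.03,-0.8,0],
    [0.03,-0.8,0],
    [0.03,-0.8,0],
  ],
  angular=[
    [0,0,0],
    [0,0,0],
    [0,0,0],
    [0,0,0],
    [0,0,0],
    [0,0,0],
    [0,0,0],
    [0,0,0],
  ],
  grip=[28,28,28,28,28,28,28,28],
)

```text
time_s: 18.75
tcp_pos: [0.6014, -0.0443, 0.3871]
eef_rot: [180.0, 0.0, 177.7]
contact_force: [0.0, -0.1, -0.5]
gripper_width: 0.0338
```

send_rows(
  xyz=[
    [0.03,-0.8,0],
    [0.03,-0.8,0],
    [0.03,-0.8,0],
    [0,-0.8,0],
    [0,-0.4,0],
    [0,-0.08,0],
    [0,0,0],
    [0,0,0],
  ],
  angular=[
    [0,0,0],
    [0,0,0],
    [0,0,0],
    [0,0,0],
    [0,0,0],
    [0,0,0],
    [0,0,0],
    [0,0,0],
  ],
  grip=[28,28,28,28,28,28,28,28],
)

```text
time_s: 19.55
tcp_pos: [0.5901, -0.2255, 0.3869]
eef_rot: [180.0, -0.0, 177.7]
contact_force: [0.3, -0.1, -0.3]
gripper_width: 0.034
```

send_rows(
  xyz=[
    [0,0,0.4],
    [0,0,0.7],
    [0,0,0.7],
    [0,0,0.6],
    [0,0,0.4],
    [0,0,0.2],
    [0,0,0],
    [0,0,0],
  ],
  angular=[
    [0,0,0],
    [0,0,0],
    [0,0,0],
    [0,0,0],
    [0,0,0],
    [0,0,0],
    [0,0,0],
    [0,0,0],
  ],
  grip=[28,28,28,28,28,28,28,28],
)

```text
time_s: 20.35
tcp_pos: [0.5909, -0.2255, 0.2379]
eef_rot: [-180.0, 0.1, 177.8]
contact_force: [-0.4, 1.4, -0.7]
gripper_width: 0.0337
```

```bash
python3 - <<'E'
from h import *
look("s7","side",("strip_center","relay","contactor"))
s=r.get_state();print(s["tcp_pos"],s["time_s"],s["gripper_width"],s["contact_force"])
P=np.load("pics/s7.npz")
p=cv2.projectPoints(np.array([[.592,-.226,.05]]),cv2.Rodrigues(P["P"][:3,:3].T)[0],-P["P"][:3,:3].T@P["P"][:3,3],P["K"],np.array(P["D"]))[0].ravel().astype(int); print(p)
b=cv2.imread("pics/s7.png")[p[1]-60:p[1]+40,p[0]-60:p[0]+60]; b=cv2.resize(b,(720,600),interpolation=cv2.INTER_CUBIC)
cv2.imwrite("pics/c7.png",b)
E
```

```text
strip_center [([0.5964, -0.2255, 0.0561], 0.63)]
relay []
contactor [([0.5851, -0.003, -0.0002], 0.54)]
[ 0.5906272  -0.22581111  0.23820772] 20.55 0.03373055845288031 [ 0.35510402  0.35475766 -0.07724989]
[339 313]
```

View pics/c7.png

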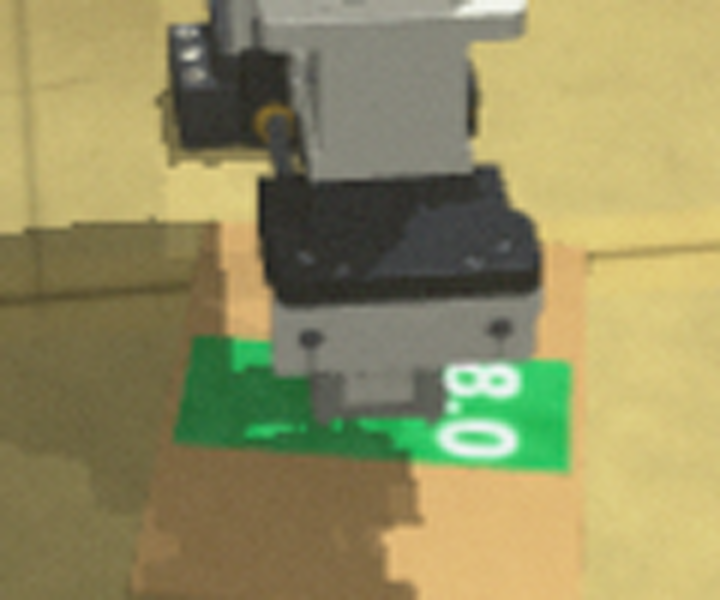

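send_rows(
  xyz=[
    [0,0,0.2],
    [0,0,0.2],
    [0,0,0.1],
    [0,0,0.02],
    [0,0,0.02],
    [0,0,0],
    [0,0,0],
  ],
  angular=[
    [0,0,0],
    [0,0,0],
    [0,0,0],
    [0,0,0],
    [0,0,0],
    [0,0,0],
    [0,0,0],
  ],
  grip=[28,28,28,28,28,28,28],
)

```text
time_s: 21.25
tcp_pos: [0.5904, -0.2259, 0.2101]
eef_rot: [-180.0, 0.0, 177.7]
contact_force: [-0.1, 0.1, -0.0]
gripper_width: 0.0338
```

send_rows(
  xyz=[
    [0,0,0.02],
    [0,0,0.02],
    [0,0,0],
  ],
  angular=[
    [0,0,0],
    [0,0,0],
    [0,0,0],
  ],
  grip=[28,28,28],
)

```text
time_s: 21.55
tcp_pos: [0.5902, -0.2259, 0.2078]
eef_rot: [180.0, -0.0, 177.7]
contact_force: [0.5, 0.8, -1.0]
gripper_width: 0.0339
```

send_rows(
  xyz=[
    [0,0,0.02],
    [0,0,0],
  ],
  angular=[
    [0,0,0],
    [0,0,0],
  ],
  grip=[28,28],
)

```text
time_s: 21.75
tcp_pos: [0.5902, -0.2258, 0.2067]
eef_rot: [180.0, -0.0, 177.7]
contact_force: [-0.4, 0.7, -0.1]
gripper_width: 0.034
```

send_rows(
  xyz=[
    [0,0,0.016],
    [0,0,0],
  ],
  angular=[
    [0,0,0],
    [0,0,0],
  ],
  grip=[28,28],
)

```text
time_s: 21.95
tcp_pos: [0.5902, -0.2259, 0.2064]
eef_rot: [-180.0, -0.0, 177.7]
contact_force: [-1.9, 0.7, 3.3]
gripper_width: 0.0335
```

send_rows(
  xyz=[
    [0,0,0.016],
    [0,0,0],
  ],
  angular=[
    [0,0,0],
    [0,0,0],
  ],
  grip=[28,28],
)

```text
time_s: 22.15
tcp_pos: [0.59, -0.226, 0.206]
eef_rot: [-180.0, -0.0, 177.7]
contact_force: [-3.3, 0.1, 6.1]
gripper_width: 0.0337
```

send_rows(
  xyz=[
    [0,0,0.016],
    [0,0,0],
  ],
  angular=[
    [0,0,0],
    [0,0,0],
  ],
  grip=[28,28],
)

```text
time_s: 22.35
tcp_pos: [0.5898, -0.2261, 0.2055]
eef_rot: [-180.0, -0.0, 177.7]
contact_force: [-5.4, 0.6, 10.1]
gripper_width: 0.0337
```

send_rows(
  xyz=[
    [0,0,-0.016],
    [0,0,-0.01],
    [0,0,0],
    [0,0,0],
  ],
  angular=[
    [0,0,0],
    [0,0,0],
    [0,0,0],
    [0,0,0],
  ],
  grip=[28,28,28,28],
)

```text
time_s: 22.75
tcp_pos: [0.5904, -0.2258, 0.2057]
eef_rot: [-180.0, 0.0, 177.7]
contact_force: [-0.2, -0.5, 0.8]
gripper_width: 0.0339
```

```bash
python3 f.py; python3 - <<'E'
from h import *
look("s8","side",("strip_center",))
look("w8","wrist",("strip_center",))
s=r.get_state();print(s["moment"],s["gripper_width"])
b=cv2.imread("pics/s8.png")[270:370,279:399]; b=cv2.resize(b,(480,400),interpolation=cv2.INTER_CUBIC)
a=cv2.imread("pics/w8.png")[200:400,240:400]; a=cv2.resize(a,(320,400),interpolation=cv2.INTER_CUBIC)
cv2.imwrite("pics/c8.png",np.hstack([b,a]))
E
```

```text
[ 0.28 -0.22  0.49] [0.57 0.28 0.5 ] [ 0.5903 -0.2258  0.2057] 23.05
strip_center []
strip_center [([0.5934, -0.226, 0.0211], 0.66)]
[ 0.07405185 -0.07081969 -0.02462451] 0.03401291079420143
```

View pics/c8.png

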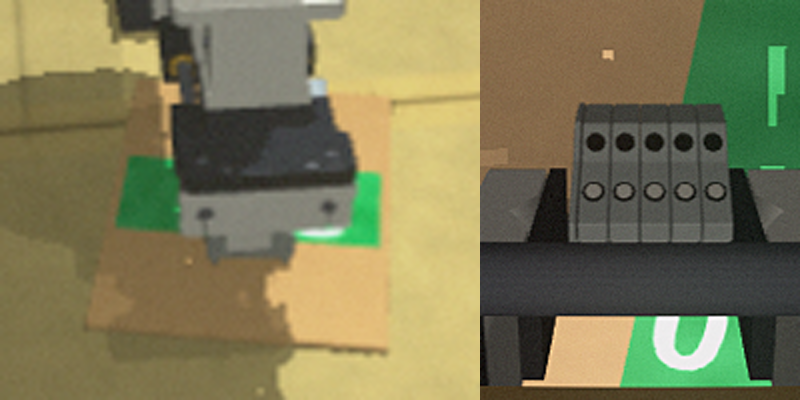

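send_rows(
  xyz=[
    [0,0,0.008],
    [0,0,0],
    [0,0,0],
    [0,0,0.01],
    [0,0,0.01],
    [0,0,0],
    [0,0,0],
  ],
  angular=[
    [0,0,0],
    [0,0,0],
    [0,0,0],
    [0,0,0],
    [0,0,0],
    [0,0,0],
    [0,0,0],
  ],
  grip=[28,28,28,28,28,28,28],
  grip_force=3,
)

```text
time_s: 23.95
tcp_pos: [0.5904, -0.2258, 0.2043]
eef_rot: [-180.0, 0.0, 177.7]
contact_force: [-0.2, -0.5, -0.2]
gripper_width: 0.034
```

```bash
python3 f.py
```

```text
[-0.22 -0.21 -0.24] [0.28 0.45 0.48] [ 0.5904 -0.2258  0.2043] 24.25
```

send_rows(
  xyz=[
    [0,0,0],
    [0,0,0],
    [0,0,0],
    [0,0,0],
    [0,0,0],
    [0,0,0],
    [0,0,0],
    [0,0,0],
  ],
  angular=[
    [0,0,0],
    [0,0,0],
    [0,0,0],
    [0,0,0],
    [0,0,0],
    [0,0,0],
    [0,0,0],
    [0,0,0],
  ],
  grip=[35,36,38,42,48,54,54,54],
)

```text
time_s: 25.05
tcp_pos: [0.5902, -0.2259, 0.2044]
eef_rot: [-180.0, -0.0, 177.7]
contact_force: [-0.6, -0.1, -0.7]
gripper_width: 0.0535
```

send_rows(
  xyz=[
    [0,0,-0.1],
    [0,0,-0.3],
    [0,0,-0.6],
    [0,0,-0.8],
    [0,0,-0.8],
    [0.5,0,-0.6],
    [0.5,0,0],
    [0,0,0],
  ],
  angular=[
    [0,0,0],
    [0,0,0],
    [0,0,0],
    [0,0,0],
    [0,0,0],
    [0,0,0],
    [0,0,0],
    [0,0,0],
  ],
  grip=[54,54,54,54,54,54,54,54],
)

```text
time_s: 25.85
tcp_pos: [0.5379, -0.2238, 0.3664]
eef_rot: [180.0, 0.1, 177.7]
contact_force: [0.1, 0.6, -0.6]
gripper_width: 0.054
```

```bash
python3 - <<'E'
from h import *
look("s9","side",("strip_center","relay","contactor","lever_pad"))
look("w9","wrist",("strip_center","relay","contactor","card"))
s=r.get_state();print(s["tcp_pos"],s["time_s"])
b=cv2.imread("pics/s9.png")[190:370,250:400]; b=cv2.resize(b,(400,480),interpolation=cv2.INTER_CUBIC)
a=cv2.imread("pics/w9.png")[100:420,180:446]; a=cv2.resize(a,(400,480),interpolation=cv2.INTER_CUBIC)
cv2.imwrite("pics/c9.png",np.hstack([b,a]))
E
```

```text
strip_center [([0.6287, 0.2552, 0.0035], 0.69), ([0.5956, -0.2247, 0.0218], 0.63), ([0.6746, 0.1254, 0.0237], 0.6)]
relay [([0.6288, -0.1284, 0.0035], 0.69)]
contactor [([0.5831, -0.0051, 0.0001], 0.77)]
lever_pad [([0.5028, 0.2582, 0.0302], 0.39)]
strip_center [([0.5954, -0.2245, 0.0209], 0.75)]
relay [([0.6358, -0.1221, 0.0035], 0.61)]
contactor [([0.5837, 0.0011, 0.0004], 0.96)]
card [([0.6015, -0.1913, -0.0008], 0.65)]
[ 0.54063458 -0.2238523   0.36381267] 26.35
```

View pics/c9.png

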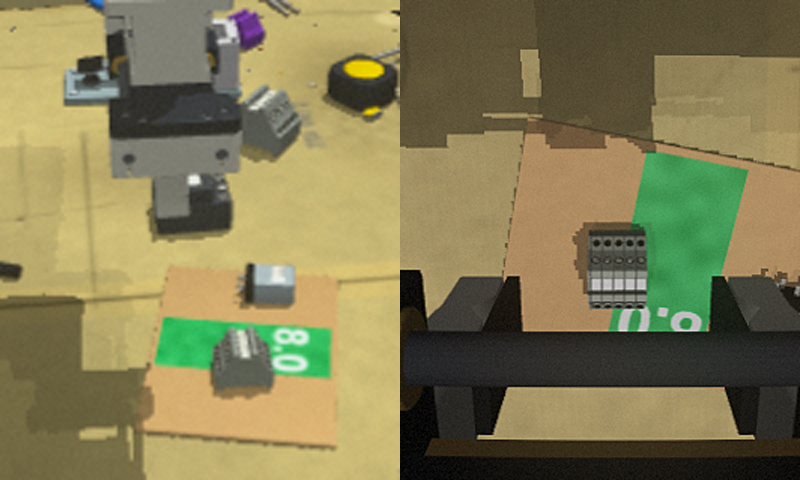

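The strip stands flat on the card, the relay and contactor haven't moved, and the lever pad is down (z about 0.031 m). Handing in.

```bash
python3 -c "
from plant import r
print(r.get_state()['qd'].round(2)); print(r.close_job())"
```

```text
[ 0.08 -0.24 -0.16 -0.01  0.07 -0.06]
the job is handed in; nothing more can be done
None
```

The strip is out of the nest and standing upright on the cardboard sheet. I handed the job in at about 26 s; the hand-in reports no verdict.

- **Lever press:** I pressed the pad down about 19 mm until the buffer took up. I then held it there for about 1.4 s at a measured 11.2 N vertical, about 11.8 N in total with the sideways part. The highest reading was 12.0 N vertical.
- **Lift and set-down:** The strip was gripped across its 34 mm and lifted straight out, then set down while still in the fingers. The force at touch-down peaked briefly at about 10 N vertical. I eased off, cut the grip to 3 N so the strip could settle flat, and opened the fingers slowly.
- **Strip position:** Both cameras put its centre at about (0.595, -0.225, 0.021), roughly 3 mm (card x) and 33 mm (card y) from the card's centre. It looked upright in the pictures, though I did not measure the angle.
- **Lever:** The pad was still down at about z 0.030 in the last side view, so the lever is well past 0.17 rad.
- **Relay and contactor:** Both were found where they started, to within about 5 mm, which is the networks' accuracy.
- **Where the checks disagreed:** In the last side view the network also named the nest and the larger look-alike as the strip. It found no relay in one earlier view and no strip in another, both where the gripper blocked the side camera. The pictures themselves left no doubt.

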